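# Lock the pressure vessel's closing ring and hold the purge coupler on its nipple

## Robot

A 6-joint arm with a two-finger parallel gripper is mounted at the origin on the work surface. World frame = base frame: x ahead of the robot, y to its left, z up, the work surface at z = 0. Lengths are in m, angles in rad, forces in N, time in s.
With the tool pointing down it reaches from about 0.325 to 0.775 m from the base axis. Payload 9.3 kg.
Tool frame: the origin (TCP) lies midway between the tips of the shut fingers; the grasp point (between the pads) lies 19 mm behind it (ctrl.pinch_z is the distance from the TCP to the grasp point, in m); y points along the fingers, z is the direction in which the jaws open and shut, and the axes are right-handed (so a half turn about y gives the same grasp; the last joint's range is limited). The gripper opens to 85 mm and grips with 20 to 120 N. Pads are 22 mm wide; open, the fingers measure 114 mm over their backs; the gripper's body (76 mm by 85 mm) begins 54 mm behind the grasp point. The pads swing forward as they close: fully open they stand 13 mm farther back than shut.
Start: joints at [1.121, 0.259, 0.021, 1.334, 0, 1.418], TCP at [0.161, 0.526, 0.231] pointing down, gripper open.
Joint ranges: [-3.04, 3.04], [-0.91, 1.82], [-1.04, 1.36], [-1.92, 1.95], [-1.52, 1.45], [-3.14, 3.14]. Speed limits (rad/s): [2.22, 2.22, 2.79, 3.14, 3.14, 3.14].

## Interface

Orientations are given as a unit quaternion [w, x, y, z].
In Python, from cell import ctrl, optics, order gives the robot as it stands.
- The arm moves only by the tool step_arm, never from a script. Its argument "deltas" is a list of rows, each an object with "turn": the turn, a rotation vector about the world's x, y, z in units of 5 degrees (1.0 is 5 degrees), a list of three; "slide": the shift along the world's x, y, z in m, a list of three; "grip": the opening, from 0 (shut) to 1 (fully open). In form: [{"turn": [rx, ry, rz], "slide": [dx, dy, dz], "grip": grip}, ...]. A call has 1 to 10 rows; each row shifts and turns the pose as measured when the row begins; what a row does not reach is not made up. A row lasts 1/12 s, in which the tool goes at most 41.7 mm and 7.16 degrees, less where a joint would pass 70% of its speed; a pose out of reach is approached as far as the arm can. A call is refused whole if a number of a shift passes 0.0417 or a number of a turn 1, either way. A call with a gripper value outside its range is refused whole. The fingers move at their own pace and stop on an object; "grip_force" is the grip in N (left out, the last holds). Time passes only in rows, so rows that do not move let the fingers close. It gives the time, the measured TCP pose, the force and the opening at its end, in the units of the state.
- ctrl.get_obs(): the state, without advancing time (a new reading comes with each control period).
- optics.capture(name): name is "scene" or "top" or "wrist"; returns the picture (420x560x3 uint8, blue, green, red); there is no depth.
- optics.calibration(name): a dict with "camera_matrix" (3x3 intrinsics, pixels), "rvec" (rotation vector, rad) and "tvec" (3), from world to camera coordinates, as OpenCV has them. Camera axes: x right, y down, z forward; pixel columns grow to the right and rows downward; lengths in m; the calibration is good to about 2 mm. A picture is of the moment at which its call begins: read the wrist's pose just before it. calibration takes no time and is no camera call; for the wrist camera it gives the pose at the moment of the call.
- order.close_job(): hands the job in, once; it reports no verdict.
The state is a dict: "clock": time; "joint_positions": joint angles; "qvel": joint speeds; "effort": joint torques, N m; "tool_pos": TCP position; "ee_rot": TCP orientation; "ft_force": force on the tool from outside, world axes, zero at the start; "wrist_torque": the same for the moment, N m; "grip_width": finger opening in m.
Only numpy, scipy, OpenCV 4.12 (cv2) and the standard library are available. Lean on these libraries where they do the work, as an engineer would, in place of code of your own. Each camera call takes 0.05 s, during which the arm holds its last target. There are 200 camera calls.

## Task

First turn the pressure vessel's closing ring clockwise (seen from above) by its upright pin until the pin stands in line with the raised locked mark on the flange, and leave it there. Then take the purge coupler with the square black grip, push it squarely onto the vessel's tilted nipple until it snaps on, and press it right down to the nipple's shoulder against the valve spring. Finish while still gripping it and pressing it fully down, so that the valve stays open; do not disturb the other things on the bench.

Things in the scene. Friction and masses are not known exactly. Their poses are not given: they have to be found in the camera images.
- vessel: squat round steel pressure vessel fixed to the bench, flange 208 mm across with its top at 75 mm, closing ring (180 mm across, top at 90 mm) on the flange, lid inside the ring 132 mm across with its top at 96 mm; a steel plug 24 mm across, 16 mm high stands on the lid. Origin: on the bench at the vessel's vertical axis, which is also the axis the ring turns about; z up; the nipple leans towards its -x
- lock_ring (a joint): angle of the closing ring in rad, grows clockwise seen from above; 0 = fully open stop, 1.0 = pin in line with the locked mark; it can overrun the mark to a stop at 1.25. It turns stiffly (about 0.15 N m) and stays where it is left
- ring_handle (a point): middle of the ring's upright steel pin, 14 mm in diameter, that stands 45 mm above the ring's top (from 90 to 135 mm above the bench), 79 mm from the vessel's axis; it travels round with the ring, this point is 112.5 mm above the bench
- lock_mark (a point): where the middle of the pin is when the ring is at its locked mark. The mark itself is a raised steel block 13 x 10 mm, 20 mm high, on the flange at the same bearing from the vessel's axis, just outside the ring (97.5 mm from the axis)
- nipple: brass nipple on the lid, tilted 30 degrees from vertical. Origin: on its axis, in the top face of its 28 mm wide steel shoulder, where the coupler's mouth comes to rest; z points out along the nipple's axis. Stem 16 mm in diameter, 38 mm long, its last 4 mm coned; three spring balls 18 mm above the origin stand 3 mm out of it
- nipple_tip (a point): end of the nipple's brass stem, on its axis, 38 mm above its origin; a 7 mm valve pin stands 8 mm beyond it. Going on, the coupler's mouth meets the spring balls about 20 mm above the nipple's origin (about 4 to 10 N to pass), has snapped past them at about 9.5 mm, then pushes the valve pin in until it sits on the shoulder
- valve (a joint): how far the valve pin is pushed in, m: 0 = shut, about 0.0075 when the coupler sits on the shoulder; spring of 2 N plus 1 N per mm
- coupler_grip (a point): middle of the part of the loose purge coupler to grasp: a square black grip 26 x 26 mm and 60 mm long (sides along this frame's x and y). The coupler stands upright, 110 mm tall, 0.17 to 0.31 kg; z along its axis away from its mouth; this point is 82 mm above the mouth and 28 mm below the top of the grip. Under the grip is a round aluminium barrel 34 mm in diameter and 50 mm long
- coupler_mouth (a point): centre of the coupler's open lower end. The bore is 18.4 mm wide (widened to 23 mm at the very mouth) and 38.5 mm deep
- bottle: loose amber bottle, 60 mm across, 130 mm tall; origin under its centre
- jar: loose white jar, 64 mm across, 80 mm tall; origin under its centre
- beaker: loose glass beaker, 70 mm across, 90 mm tall; origin under its centre
- wrench: loose steel wrench, 160 mm long, lying in front of the vessel; origin under its middle
- weight: loose brass weight, 40 mm across, 35 mm tall, beyond the vessel; origin under its centre
- clamp_ring: loose steel ring, 64 mm across, 12 mm thick, beyond the vessel; origin under its centre
Things that resemble listed ones, but are neither listed nor needed, are in the scene too. Leave any pink or turquoise look-alike of the vessel alone.

How it is judged:
On the way, in this order (a step that is already met when the one before it is completed fails the run):
1. the closing ring stands at its locked mark (value of joint lock_ring between 0.9 and 1.1 rad and velocity of joint lock_ring between -0.05 and 0.05 rad/s), for 0.3 s.
2. the coupler is snapped onto the nipple, squarely, with the ring still locked (value of joint lock_ring between 0.9 and 1.1 rad and angle between the z axis of nipple and the z axis of coupler_mouth, either way round below 0.12 rad and z of coupler_grip in the frame of nipple above 0.06 m and x of coupler_mouth in the frame of nipple between -0.004 and 0.004 m and y of coupler_mouth in the frame of nipple between -0.004 and 0.004 m and z of coupler_mouth in the frame of nipple below 0.009 m), for 0.1 s.
At the end, for the whole second after the job is handed in: The ring is within 0.1 rad of its locked mark; the coupler is on the nipple, within 0.12 rad of its axis and 4 mm of centre, its mouth within 3.5 mm of the shoulder; the valve pin is pushed in more than 4.5 mm; the gripper still holds the coupler (more than 2 N) (value of joint lock_ring between 0.9 and 1.1 rad and angle between the z axis of nipple and the z axis of coupler_mouth, either way round below 0.12 rad and z of coupler_grip in the frame of nipple above 0.06 m and x of coupler_mouth in the frame of nipple between -0.004 and 0.004 m and y of coupler_mouth in the frame of nipple between -0.004 and 0.004 m and z of coupler_mouth in the frame of nipple below 0.0035 m and value of joint valve above 0.0045 m and contact force between the fingers and coupler above 2 N); the arm keeps its last pose, push and grip.
It fails at once if another thing on the bench is shifted more than 40 mm (distance of any of bottle, jar, beaker, wrench, weight, clamp_ring from where it was at the start of the episode above 0.04 m).
It fails at once if the bottle, jar or beaker is tipped over (angle between any of bottle, jar, beaker's own z axis and vertical above 0.5 rad).
It also fails if it takes over 59 s, if anything falls off the work surface, if the arm or the gripper's body presses on something with over 40 N, if the wrist force passes 120 N, or if a joint passes its speed limit or range.

## Working session

There is one attempt and no reset: what is moved stays moved. The work goes in short steps, Python scripts to look and compute and a tool call to move; the robot and the scene stay as the last step left them, time stands still between calls to the robot, and variables do not carry over. Pictures are saved under pics/ and viewed, about 8 in all and at most 12, crops included, and the job is handed in when it is done.

Besides the shell and the picture viewer there is one more tool, called as a command line: name --argument value ..., lists and objects as JSON in quotes. step_arm: Moves the arm, as the interface text tells. Its arguments: {"type":"object","properties":{"deltas":{"type":"array","items":{"type":"object","properties":{"turn":{"type":"array","items":{"type":"number"}},"slide":{"type":"array","items":{"type":"number"}},"grip":{"type":"number"}}}},"grip_force":{"type":"number"}},"required":["deltas"]}

```bash
ls; mkdir -p pics
python3 - <<'E'
from cell import ctrl, optics, order
import cv2, numpy as np
print(ctrl.get_obs(), ctrl.pinch_z)
for n in ("scene","top"):
    cv2.imwrite(f"pics/{n}0.png", optics.capture(n))
    c=optics.calibration(n); R=cv2.Rodrigues(np.array(c["rvec"]))[0]
    print(n, c["camera_matrix"], -R.T@np.array(c["tvec"]).ravel(), R[2])
E
```

```text
pics
{'clock': 0.0, 'joint_positions': array([1.12138005e+00, 2.59211479e-01, 2.07304887e-02, 1.33367385e+00,
       1.64535671e-05, 1.41819918e+00]), 'qvel': array([ 0.00078217,  0.0011324 , -0.00061511,  0.00112576,  0.00028361,
       -0.00010604]), 'effort': array([ 1.52130113e-03, -5.55635333e+01,  3.44536614e+01,  1.37055878e-02,
       -1.03764783e-04,  8.61304926e-06]), 'tool_pos': array([0.16073842, 0.52569321, 0.23064337]), 'ee_rot': array([-0.69887676,  0.69979073, -0.10470454,  0.10440863]), 'ft_force': array([-0.13431483,  0.33766515, -0.78187219]), 'wrist_torque': array([ 0.0199305 , -0.03888714, -0.00279809]), 'grip_width': 0.0858396575101234} 0.0187
scene [[403.78480755   0.         278.68890044]
 [  0.         403.78480755 207.67365804]
 [  0.           0.           1.        ]] [ 1.13187638 -0.19856659  0.99221022] [-0.56607112  0.19464621 -0.80104703]
top [[489.55266989   0.         286.55892917]
 [  0.         489.55266989 220.35929974]
 [  0.           0.           1.        ]] [ 2.96819272e-01 -4.75746783e-04  1.43624801e+00] [ 0.15818619  0.01043203 -0.98735419]
```

View pics/scene0.png

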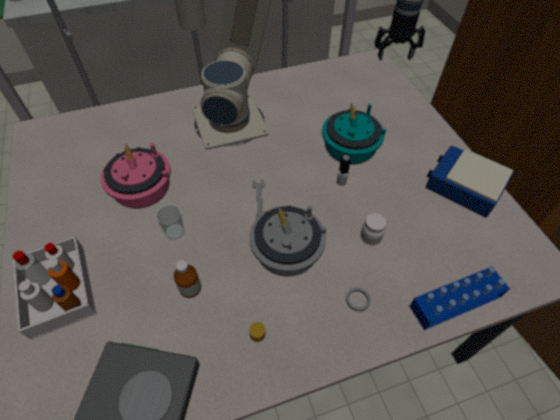

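View pics/top0.png

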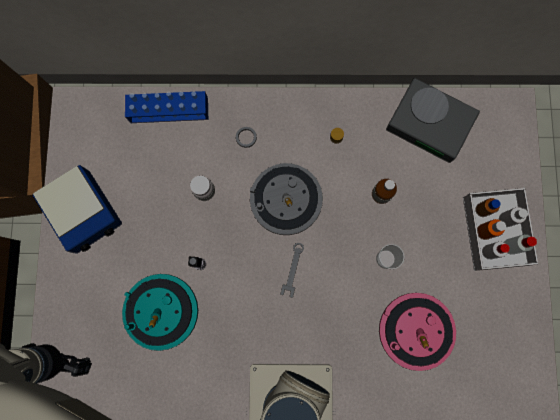

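The grey vessel is at about (286,199) in the top view and (288,238) in the scene view. The coupler is at (196,262) in top and (344,168) in scene. I'll enlarge both.

Run:
```python
import cv2, numpy as np
s=cv2.imread("pics/scene0.png");t=cv2.imread("pics/top0.png")
def crop(i,x,y,w,h,W,H):return cv2.resize(i[y:y+h,x:x+w],(W,H),interpolation=cv2.INTER_CUBIC)
a=crop(t,240,155,100,80,500,400)   # x5
b=crop(s,240,190,100,80,500,400)
d=crop(t,175,245,50,40,300,240)  # x6
e=crop(s,320,150,50,40,300,240)
cv2.imwrite("pics/c1.png",np.vstack([np.hstack([cv2.resize(a,(400,320)),cv2.resize(b,(400,320))]),np.hstack([cv2.resize(d,(350,280)),cv2.resize(e,(350,280)),np.zeros((280,100,3),np.uint8)])]))
```

```text
(no output)
```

View pics/c1.png

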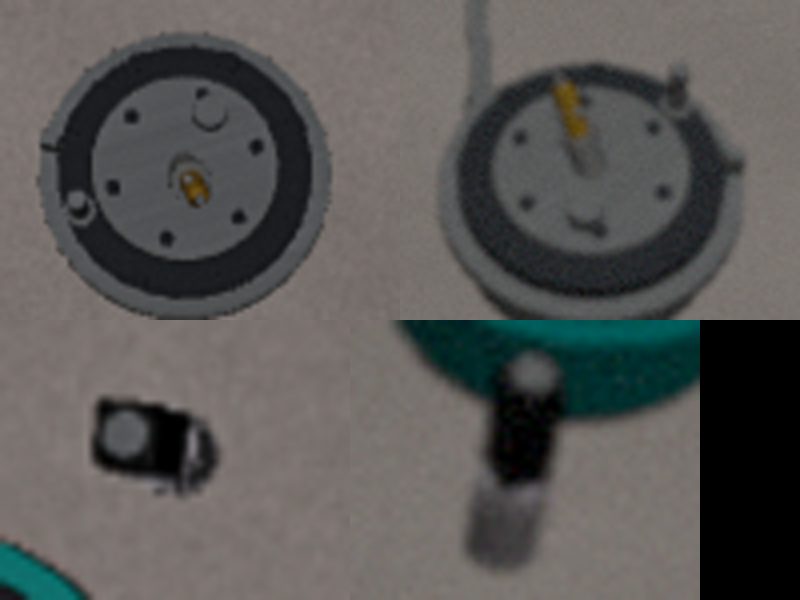

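Top view (4x crop): the ring's centre is near (185,171), the pin near (78,205) and the locked mark near (48,148). The nipple's brass is near (195,188), leaning towards the robot. The coupler's cap top is near (193.1,260.9) in full-image pixels.

```bash
cat > h.py <<'E'
from cell import ctrl, optics, order
import cv2, numpy as np
from scipy.spatial.transform import Rotation as Ro
from scipy.optimize import least_squares
def cal(n):
    c=optics.calibration(n); return np.array(c["camera_matrix"]),np.array(c["rvec"],float).ravel(),np.array(c["tvec"],float).ravel()
def proj(C,P): return cv2.projectPoints(np.atleast_2d(P).astype(float),C[1],C[2],C[0],None)[0][:,0]
def ray(C,px):
    R=cv2.Rodrigues(C[1])[0]; d=R.T@np.linalg.inv(C[0])@np.array([px[0],px[1],1.]); return -R.T@C[2],d/np.linalg.norm(d)
def onz(C,px,z):
    o,d=ray(C,px); return o+d*(z-o[2])/d[2]
def tri(obs):  # [(C,px)..] least squares point
    A=np.zeros((3,3));b=np.zeros(3)
    for C,px in obs:
        o,d=ray(C,px);M=np.eye(3)-np.outer(d,d);A+=M;b+=M@o
    return np.linalg.solve(A,b)
def tcp():
    o=ctrl.get_obs(); q=o["ee_rot"]; return o,np.array(o["tool_pos"]),Ro.from_quat([q[1],q[2],q[3],q[0]])
E
python3 - <<'E'
from h import *
T=cal("top");S=cal("scene")
t=lambda x,y:(240+(x-1.5)/4,155+(y-1.5)/4)
s=lambda x,y:(240+(x-401.5)/4,190+(y-1.5)/4)
v=onz(T,t(185,171),.09);print("ring",v,onz(S,s(594,180),.09),"lid",onz(T,t(185,167.5),.096),"flange",onz(T,t(184,175),.075))
for n,p in (("top",onz(T,t(72,195),.135)),("topbase",onz(T,t(80,208),.09)),("mark",onz(T,t(47,148),.095)),("scene pintop",onz(S,s(678,68),.135)),("scene mark",onz(S,s(737,160),.095)),("nipple tip tri",tri([(T,t(201,200)),(S,s(558,78))])),):print(n,p,np.linalg.norm((p-v)[:2]),np.arctan2(*(p-v)[[1,0]]))
print("coupler",onz(T,(193.0,261.2),.11), onz(S,(320+525/7,150+(368-320)/7),.11), tri([(T,(193.0,261.2)),(S,(320+532/7,150+(368-320)/7))]))
print(proj(T,v),proj(S,v))
o,p,R=tcp();print(R.as_matrix());C=cal("wrist");W=cv2.Rodrigues(C[1])[0];cp=-W.T@C[2];print("cam in tool",R.inv().apply(cp-p),R.inv().as_matrix()@W.T,C[0])
E
```

```text
ring [0.57781424 0.01620853 0.09      ] [0.58699157 0.0154364  0.09      ] lid [0.57905709 0.01615539 0.096     ] flange [0.57804603 0.01707901 0.075     ]
top [0.5513521  0.09203176 0.135     ] 0.08030819983895016 1.9065780358650317
topbase [0.55092645 0.08946578 0.09      ] 0.07803574500777173 1.922563453149706
mark [0.59260302 0.11299658 0.095     ] 0.0979113604458458 1.41917349559934
scene pintop [0.54894547 0.08734316 0.135     ] 0.07676940885421045 1.956320863538235
scene mark [0.60589465 0.10978773 0.095     ] 0.09770146023366576 1.2792743027466678
nipple tip tri [0.54469514 0.00455913 0.15450296] 0.035108167409013326 -2.803366149352121
coupler [0.39538908 0.26638051 0.11      ] [0.44088067 0.40920053 0.11      ] [0.43087905 0.32821039 0.1263232 ]
[[285.875 197.375]] [[287.23867562 231.81099703]]
[[ 9.56283921e-01 -5.52101728e-04  2.92439322e-01]
 [-2.92439770e-01 -1.09886904e-03  9.56283312e-01]
 [-2.06613153e-04 -9.99999244e-01 -1.21228729e-03]]
cam in tool [-0.07331853 -0.14389016  0.00043887] [[ 9.27906808e-04  9.57979696e-01  2.86834519e-01]
 [-4.84639926e-04 -2.86834178e-01  9.57980125e-01]
 [ 9.99999452e-01 -1.02792774e-03  1.98119823e-04]] [[289.89021402   0.         281.86873812]
 [  0.         289.89021402 208.80512691]
 [  0.           0.           1.        ]]
```

step_arm --deltas '[{"turn":[0,0,-0.7],"slide":[0.022,-0.028,0.01],"grip":1},{"turn":[0,0,-0.7],"slide":[0.022,-0.028,0.01],"grip":1},{"turn":[0,0,-0.7],"slide":[0.022,-0.028,0.01],"grip":1},{"turn":[0,0,-0.7],"slide":[0.024,-0.03,0.005],"grip":1},{"turn":[0,0,-0.7],"slide":[0.024,-0.03,0.005],"grip":1},{"turn":[0,0,-0.7],"slide":[0.024,-0.03,0.005],"grip":1},{"turn":[0,0,-0.7],"slide":[0.024,-0.03,0.005],"grip":1},{"turn":[0,0,-0.7],"slide":[0.024,-0.03,0],"grip":1},{"turn":[0,0,-0.7],"slide":[0.024,-0.03,0],"grip":1},{"turn":[0,0,-0.7],"slide":[0.024,-0.03,0],"grip":1}]'

```text
clock: 0.93
tool_pos: [0.396, 0.2218, 0.279]
ee_rot: [-0.632, 0.635, -0.316, 0.312]
ft_force: [1.4, 0.6, 0.3]
grip_width: 0.0856
```

step_arm --deltas '[{"turn":[0,0,-0.7],"slide":[0.024,-0.03,0],"grip":1},{"turn":[0,0,-0.7],"slide":[0.024,-0.03,0],"grip":1},{"turn":[0,0,-0.7],"slide":[0.024,-0.03,0],"grip":1},{"turn":[0,0,-0.7],"slide":[0.024,-0.03,0],"grip":1},{"turn":[0,0,-0.7],"slide":[0.024,-0.03,0],"grip":1},{"turn":[0,0,0],"slide":[0,0,0],"grip":1}]'

```text
clock: 1.43
tool_pos: [0.5228, 0.0574, 0.277]
ee_rot: [-0.571, 0.575, -0.417, 0.412]
ft_force: [-1.3, -0.8, -0.8]
grip_width: 0.0853
```

Run:
```python
from h import *
import pickle
o,p,R=tcp();print(o["clock"],p,R.as_matrix()[:,2],o["joint_positions"]);C=cal("wrist");i=optics.capture("wrist");cv2.imwrite("pics/w1.png",i);pickle.dump(C,open("w1.pkl","wb"))
print(proj(C,[[.578,.016,.09],[.551,.09,.135],[.545,.005,.15]]))
cv2.imwrite("pics/w1b.png",cv2.resize(i,(784,588),interpolation=cv2.INTER_CUBIC))
T=cal("top");S=cal("scene");a=(192.9,261.2);b=(320+182/7,150+48/7)
print(onz(T,a,.11),onz(S,b,.11),tri([(T,a),(S,b)]))
```

```text
1.4333 [0.5228113  0.05737905 0.27703343] [ 0.94941043  0.31392114 -0.0085645 ] [-4.96914231e-02  2.14067125e-01  7.69051072e-02  1.44239289e+00
 -1.09682205e-03  1.20178659e+00]
[[315.44167178 233.67906451]
 [320.21552921 176.32661742]
 [287.47172869 255.16797892]]
[0.39538703 0.26665224 0.11      ] [0.393212   0.26949266 0.11      ] [0.39549938 0.26697542 0.11290827]
```

View pics/w1b.png

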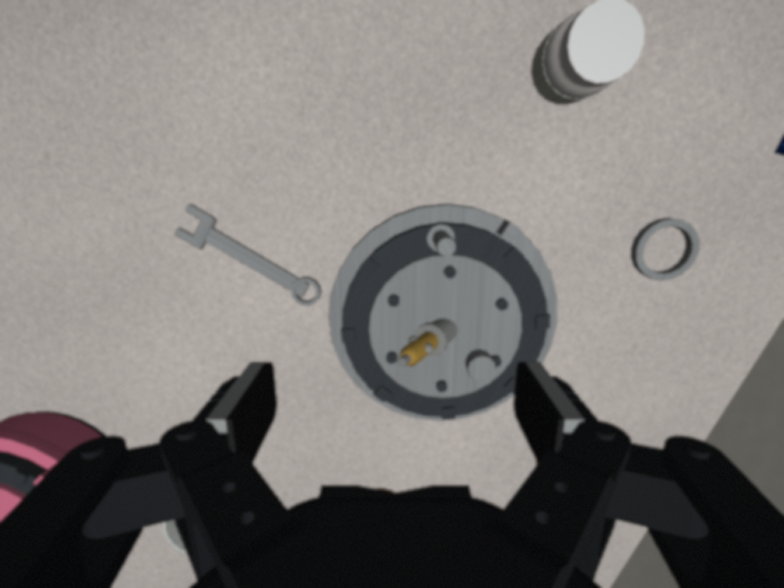

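Wrist view (1.4x): the pin top is near (447,247), a dark mark near (503,227), and the nipple runs from about (440,330) to its tip near (403,356). The predicted pin position agrees within 1 px. I'll enlarge it for the mark and nipple.

Run:
```python
import cv2
i=cv2.imread("pics/w1.png");c=cv2.resize(i[145:300,235:400],(792,744),interpolation=cv2.INTER_CUBIC)[:600]
c=cv2.convertScaleAbs(c,alpha=1.4,beta=10);cv2.imwrite("pics/w1c.png",c)
```

```text
(no output)
```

View pics/w1c.png

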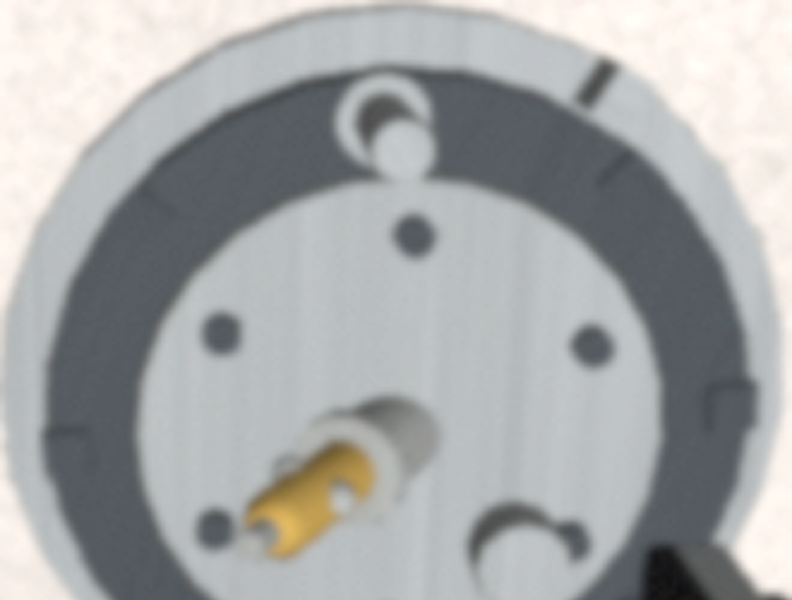

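```bash
cat > f.py <<'E'
from h import *
import pickle
C=pickle.load(open("w1.pkl","rb"))
w=lambda x,y:(235+(x+.5)/4.8-.5,145+(y+.5)/4.8-.5)
pts=[(.09,.09,q) for q in [(47,410),(430,67),(130,205),(535,82),(640,155),(752,380)]]+[(.096,.066,q) for q in [(137,430),(663,420),(400,180),(200,270),(580,245)]]+[(.075,.104,q) for q in [(400,5),(5,380),(780,370)]]
def res(c): return [np.linalg.norm(onz(C,w(*q),z)[:2]-c)-r for z,r,q in pts]
s=least_squares(res,[.578,.016]);c=s.x
E
python3 - <<'E'
from f import *
print(c,np.round(1e3*s.fun,1))
for n,q,z in (("pin",(404,150),.135),("pinbase",(385,116),.09),("striptop",(610,64),.095),("strip tr",(622,70),.095),("strip bl",(577,98),.075),("strip br",(590,110),.095)):
    p=onz(C,w(*q),z)[:2]-c;print(n,p+c,np.linalg.norm(p),np.arctan2(p[1],p[0]))
im=cv2.imread("pics/w1c.png")
def line(P,col,close=True):
    u=(proj(C,P)-[235,145]+.5)*4.8-.5;cv2.polylines(im,[np.int32(u*8)],close,col,1,cv2.LINE_AA,3)
a=np.linspace(0,6.28,100)
for z,r in ((.09,.09),(.096,.066),(.075,.104)): line(np.c_[c[0]+r*np.cos(a),c[1]+r*np.sin(a),z+0*a],(0,0,255))
for b,col in ((1.35,(0,160,0)),(1.40,(255,0,0))):
    e=np.array([np.cos(b),np.sin(b)]);t=np.array([-e[1],e[0]])
    for z in (.075,.095): line([np.r_[c+e*(.0975+i*.005)+t*j*.0065,z] for i,j in ((1,1),(1,-1),(-1,-1),(-1,1))],col)
cv2.imwrite("pics/w1d.png",im)
E
```

```text
[0.58036165 0.01667908] [-0.7  1.2 -1.5  2.4 -0.4 -0.5 -0.1 -0.7 -0.7 -0.1 -1.5  0.3 -1.6 -2.1]
pin [0.5494717  0.08999362] 0.07955633479960632 1.969558263379365
pinbase [0.54997416 0.09038339] 0.07972280300407669 1.96185178175124
striptop [0.5945606  0.11866561] 0.10297019756292253 1.432461840724354
strip tr [0.59773403 0.11826063] 0.10305634358458395 1.4014159608026262
strip bl [0.5957894  0.10785001] 0.09246703784439196 1.4031664935873631
strip br [0.59425894 0.10732372] 0.09170378452666926 1.4186648271464646
```

View pics/w1d.png

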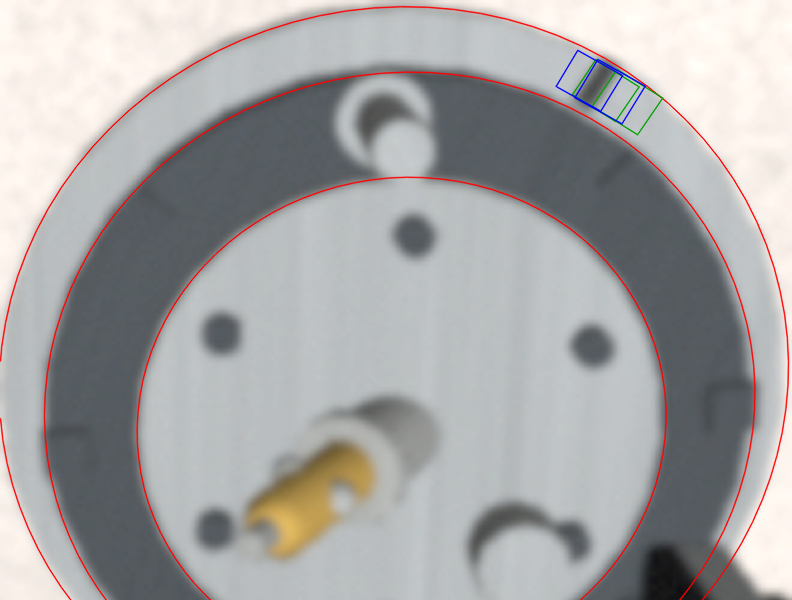

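Model overlay: the circles match the picture. The dark strip is the mark's side face, which puts the mark at bearing about 1.335 rad. The pin is at about 1.965 rad, so the ring must turn about 0.63 rad clockwise.

step_arm --deltas '[{"turn":[0,0,0.4],"slide":[0.0135,0.0164,-0.02],"grip":1},{"turn":[0,0,0.4],"slide":[0.0135,0.0164,-0.025],"grip":1},{"turn":[0,0,0],"slide":[0,0,-0.03],"grip":0.8},{"turn":[0,0,0],"slide":[0,0,-0.03],"grip":0.6},{"turn":[0,0,0],"slide":[0,0,0],"grip":0.6}]'

```text
clock: 1.9
tool_pos: [0.548, 0.0939, 0.1692]
ee_rot: [-0.587, 0.59, -0.394, 0.39]
ft_force: [-0.3, 0.1, -0.5]
grip_width: 0.0522
```

step_arm --deltas '[{"turn":[0,0,0],"slide":[0.001,-0.002,-0.025],"grip":0.6},{"turn":[0,0,0],"slide":[0.0007,-0.0017,-0.025],"grip":0.6},{"turn":[0,0,0],"slide":[0,0,-0.015],"grip":0.6},{"turn":[0,0,0],"slide":[0,0,0],"grip":0.6}]'

```text
clock: 2.23
tool_pos: [0.5485, 0.093, 0.1062]
ee_rot: [-0.588, 0.591, -0.393, 0.388]
ft_force: [-0.5, -0.8, -0.2]
grip_width: 0.051
```

step_arm --deltas '[{"turn":[0,0,0],"slide":[0,0,0],"grip":0.3},{"turn":[0,0,0],"slide":[0,0,0],"grip":0},{"turn":[0,0,0],"slide":[0,0,0],"grip":0},{"turn":[0,0,0],"slide":[0,0,0],"grip":0},{"turn":[0,0,0],"slide":[0,0,0],"grip":0}]' --grip_force 20

```text
clock: 2.65
tool_pos: [0.5489, 0.0939, 0.1109]
ee_rot: [-0.589, 0.591, -0.392, 0.389]
ft_force: [2.2, -1.1, -14.2]
grip_width: 0.0132
```

step_arm --deltas '[{"turn":[0,0,-0.9],"slide":[0.0058,0.0022,0],"grip":0},{"turn":[0,0,-0.9],"slide":[0.006,0.0017,0],"grip":0},{"turn":[0,0,-0.9],"slide":[0.0061,0.0012,0],"grip":0},{"turn":[0,0,-0.9],"slide":[0.0062,0.0007,0],"grip":0},{"turn":[0,0,-0.9],"slide":[0.0062,0.0002,0],"grip":0},{"turn":[0,0,0],"slide":[0,0,0],"grip":0}]'

```text
clock: 3.15
tool_pos: [0.5787, 0.1, 0.1109]
ee_rot: [0.497, -0.499, 0.505, -0.499]
ft_force: [4.1, -0.5, -7.4]
grip_width: 0.0136
```

step_arm --deltas '[{"turn":[0,0,-1],"slide":[0.0074,-0.0002,0],"grip":0},{"turn":[0,0,-1],"slide":[0.0074,-0.0008,0],"grip":0},{"turn":[0,0,-1],"slide":[0.0073,-0.0014,0],"grip":0},{"turn":[0,0,0],"slide":[0,0,0],"grip":0},{"turn":[0,0,0],"slide":[0,0,0],"grip":0}]'

```text
clock: 3.57
tool_pos: [0.6001, 0.0977, 0.1109]
ee_rot: [0.428, -0.431, 0.565, -0.558]
ft_force: [-0.3, 1.0, -7.0]
grip_width: 0.0128
```

Run:
```python
from f import *
o,p,R=tcp();d=p[:2]-c;z=R.as_matrix()[:,2];print(o["clock"],p,np.hypot(*d),np.arctan2(d[1],d[0]),np.arctan2(z[1],z[0]),o["ft_force"])
for b in (1.335,1.33):print(c+.0834*np.array([np.cos(b),np.sin(b)]))
```

```text
3.5667 [0.60014691 0.09770946 0.11092795] 0.08341090352121477 1.331311424364775 -0.26497365781480586 [-0.29270611  1.00503016 -6.98779407]
[0.59984534 0.09777129]
[0.60025056 0.09767286]
```

step_arm --deltas '[{"turn":[0,0,0],"slide":[0,0,0],"grip":0.3},{"turn":[0,0,0],"slide":[0,0,0],"grip":0.5},{"turn":[0,0,0],"slide":[0,0,0],"grip":0.6},{"turn":[0,0,0],"slide":[0,0,0.03],"grip":0.6},{"turn":[0,0,0],"slide":[0,0,0.035],"grip":0.8},{"turn":[0,0,0],"slide":[0,0,0.035],"grip":1},{"turn":[0,0,0],"slide":[-0.02,-0.02,0.02],"grip":1},{"turn":[0,0,0],"slide":[-0.02,-0.02,0.0],"grip":1},{"turn":[0,0,0],"slide":[0,0,0],"grip":1},{"turn":[0,0,0],"slide":[0,0,0],"grip":1}]'

```text
clock: 4.4
tool_pos: [0.5556, 0.0571, 0.242]
ee_rot: [0.436, -0.435, 0.558, -0.556]
ft_force: [0.1, 0.8, -0.6]
grip_width: 0.0858
```

Run:
```python
from f import *
o,p,R=tcp();C2=cal("wrist");i=optics.capture("wrist");cv2.imwrite("pics/w2.png",i);pickle.dump(C2,open("w2.pkl","wb"))
u=proj(C2,np.r_[c,.096])[0];print(p,u)
x=int(u[0])-85;y=max(0,int(u[1])-80);print("off",x,y)
k=cv2.resize(i[y:y+125,x:x+165],(792,600),interpolation=cv2.INTER_CUBIC)
cv2.imwrite("pics/w2c.png",cv2.convertScaleAbs(k,alpha=1.4,beta=10))
```

```text
[0.55564741 0.05712885 0.24198941] [314.26346    227.46806338]
off 229 147
```

View pics/w2c.png

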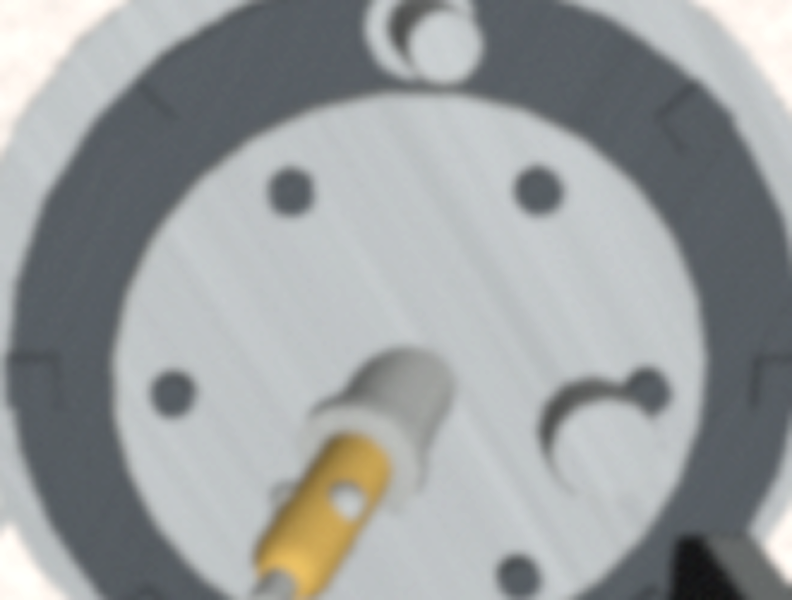

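Wrist view 2: the pin top is at (446,45) in the crop, and the nipple's brass lies from (360,450) to (290,580). I'll take a third view from nearer the robot, then fit the nipple model to the brass masks and check the ring against the mark.

step_arm --deltas '[{"turn":[0,0,0],"slide":[-0.03,-0.008,0.005],"grip":1},{"turn":[0,0,0],"slide":[-0.035,-0.008,0.005],"grip":1},{"turn":[0,0,0],"slide":[-0.035,-0.008,0.005],"grip":1},{"turn":[0,0,0],"slide":[-0.01,0,0],"grip":1},{"turn":[0,0,0],"slide":[0,0,0],"grip":1},{"turn":[0,0,0],"slide":[0,0,0],"grip":1}]'

```text
clock: 4.95
tool_pos: [0.4433, 0.0345, 0.2541]
ee_rot: [0.437, -0.437, 0.558, -0.553]
ft_force: [0.2, -0.5, 0.7]
grip_width: 0.0857
```

```bash
cat > nip.py <<'E'
from f import *
def views(names):
    L=[]
    for n in names:
        i=cv2.imread(f"pics/{n}.png");Cn=pickle.load(open(f"{n}.pkl","rb"));u=proj(Cn,[c[0]-.02,c[1],.13])[0]
        x,y=np.int32(u)-60;x,y=max(x,0),max(y,0)
        k=cv2.resize(i[y:y+120,x:x+120],None,fx=4,fy=4,interpolation=cv2.INTER_CUBIC)
        h=cv2.cvtColor(k,cv2.COLOR_BGR2HSV);m=((h[...,0]>10)&(h[...,0]<32)&(h[...,1]>110)&(h[...,2]>50)).astype(np.uint8)
        nb,lab,st,ce=cv2.connectedComponentsWithStats(m);ref=(u-[x,y])*4
        b=max(range(1,nb),key=lambda j:st[j,4]-3*np.linalg.norm(ce[j]-ref))
        m=cv2.morphologyEx((lab==b).astype(np.uint8),cv2.MORPH_CLOSE,np.ones((13,13)));L.append((n,Cn,x,y,k,m))
    return L
def axis(q): t=q[4] if len(q)>4 else np.pi/6;return np.array([np.sin(t)*np.cos(q[3]),np.sin(t)*np.sin(q[3]),np.cos(t)])
def circ(P,n,r):
    a=np.linspace(0,2*np.pi,24,endpoint=False);e=np.cross(n,[0,1,0.]);e/=np.linalg.norm(e);f=np.cross(n,e)
    return P+r*(np.outer(np.cos(a),e)+np.outer(np.sin(a),f))
def hull(V,P): return cv2.convexHull(np.float32((proj(V[1],P)-V[2:4]+.5)*4-.5))
def mask(V,q):
    n=axis(q);N=np.array(q[:3]);m=np.zeros(V[5].shape,np.uint8)
    h=hull(V,np.vstack([circ(N,n,.008),circ(N+.034*n,n,.008),circ(N+.038*n,n,.006)]));cv2.fillConvexPoly(m,np.int32(h*16),255,cv2.LINE_AA,4);return m/255.
def cost(q,L): return sum(np.abs(mask(V,q)-V[5]).sum()/V[5].sum() for V in L)
E
python3 - <<'E'
from nip import *
from scipy.optimize import minimize
o,p,R=tcp();C3=cal("wrist");i=optics.capture("wrist");cv2.imwrite("pics/w3.png",i);pickle.dump(C3,open("w3.pkl","wb"))
L=views(["w1","w2","w3"]);print(p,[int(V[5].sum()) for V in L])
for s0 in ([.563,.012,.122,-2.8],[.56,.01,.12,-3.0],[.565,.015,.118,-2.6]):
    S=np.array([s0]+[np.array(s0)+d for d in np.diag([.006,.006,.006,.25])])
    r=minimize(cost,s0,(L,),method="Nelder-Mead",options=dict(initial_simplex=S,xatol=1e-5,fatol=1e-5,maxiter=600))
    q=r.x;print(q,r.fun,[round(cost(q,[V]),3) for V in L],"rel",q[:2]-c,"tip",q[:3]+.038*axis(q))
    if s0[0]==.563: best=q
for k in range(3):
    r=minimize(cost,best,([L[j] for j in range(3) if j!=k],),method="Nelder-Mead",options=dict(initial_simplex=np.array([best]+[best+d for d in np.diag([.004,.004,.004,.1])]),maxiter=400));print("without",k,r.x)
pics=[]
for V in L:
    k=cv2.convertScaleAbs(V[4],alpha=1.4,beta=10);n=axis(best);N=best[:3]
    for P in (circ(N,n,.008),circ(N,n,.014),circ(N+.038*n,n,.006),circ(N+.046*n,n,.0035)):cv2.polylines(k,[np.int32((proj(V[1],P)-V[2:4]+.5)*4*8)],True,(0,0,255),1,cv2.LINE_AA,3)
    pics.append(cv2.resize(k,(266,266) if 0 else (400,400))[60:340,60:326])
C2=pickle.load(open("w3.pkl","rb"));u=np.int32(proj(C2,[.6,.095,.1])[0]);x,y=u-[60,25];x,y=max(0,x),max(0,y)
k=cv2.convertScaleAbs(cv2.resize(i[y:y+48,x:x+120],None,fx=6.65,fy=6.65,interpolation=cv2.INTER_CUBIC),alpha=1.4,beta=10)
e=np.array([np.cos(1.335),np.sin(1.335)]);t=np.array([-e[1],e[0]])
LN=[[np.r_[c+e*(.0975+a*.005)+t*b*.0065,z] for a,b in ((1,1),(1,-1),(-1,-1),(-1,1))] for z in (.075,.095)]+[[np.r_[c+.079*e,z]+[.007*np.cos(a),.007*np.sin(a),0] for a in np.linspace(0,6.28,24)] for z in (.135,)]
for P in LN: cv2.polylines(k,[np.int32((proj(C2,P)-[x,y]+.5)*6.65*8)],True,(0,0,255),1,cv2.LINE_AA,3)
a=np.hstack(pics);W=max(a.shape[1],k.shape[1]);pad=lambda z:cv2.copyMakeBorder(z,0,0,0,W-z.shape[1],0);cv2.imwrite("pics/n1.png",np.vstack([pad(a),pad(k)])[:600]);print(W)
E
```

```text
[0.44327135 0.03453733 0.25414902] [4036, 6448, 5357]
[ 0.56773033  0.00831676  0.11423173 -3.14327687] 1.5304997071347735 [np.float64(0.547), np.float64(0.522), np.float64(0.462)] rel [-0.01263133 -0.00836232] tip [0.54873035 0.00834876 0.14714069]
[ 0.56783692  0.00824911  0.11377442 -3.12630549] 1.5305229094477815 [np.float64(0.547), np.float64(0.521), np.float64(0.463)] rel [-0.01252474 -0.00842997] tip [0.54883914 0.00795867 0.14668339]
[ 0.56786499  0.00811768  0.11353015 -3.14318277] 1.5301954191550542 [np.float64(0.543), np.float64(0.523), np.float64(0.464)] rel [-0.01249667 -0.0085614 ] tip [0.54886501 0.0081479  0.14643912]
without 0 [ 0.56765604  0.00860208  0.11475427 -3.12270774]
without 1 [ 0.57065201  0.00582242  0.10593083 -3.09605815]
without 2 [ 0.56731399  0.0065108   0.1083853  -3.00406956]
798
```

View pics/n1.png

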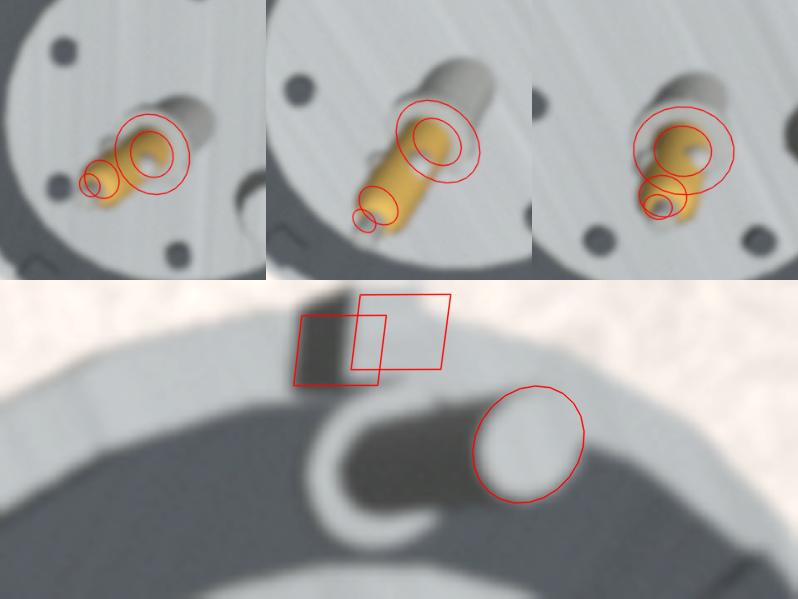

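The ring pin sits at the mark: the overlay agrees to about 1 mm (0.015 rad). The nipple fit is off because the brass mask is incomplete, so I'll redo the mask with its convex hull.

```bash
python3 - <<'E'
s=open("nip.py").read()
s=s.replace("(h[...,0]>10)&(h[...,0]<32)&(h[...,1]>110)&(h[...,2]>50)","(h[...,0]>8)&(h[...,0]<38)&(h[...,1]>75)&(h[...,2]>25)")
s=s.replace("m=cv2.morphologyEx((lab==b).astype(np.uint8),cv2.MORPH_CLOSE,np.ones((13,13)));","m=np.uint8(lab==b);m=cv2.morphologyEx(m,cv2.MORPH_OPEN,np.ones((9,9)));m=cv2.fillConvexPoly(0*m,cv2.convexHull(np.argwhere(m)[:,::-1].astype(np.int32)),1);")
open("nip.py","w").write(s)
E
cat > fit.py <<'E'
from nip import *
from scipy.optimize import minimize
def fit(L,s0,d=[.006,.006,.006,.25]):
    s0=np.array(s0);S=np.array([s0]+[s0+e for e in np.diag(d)]);return minimize(cost,s0,(L,),method="Nelder-Mead",options=dict(initial_simplex=S,xatol=1e-6,fatol=1e-6,maxiter=800))
def show(L,q,out):
    pics=[]
    for V in L:
        k=cv2.convertScaleAbs(V[4],alpha=1.4,beta=10);n=axis(q);N=q[:3]
        cv2.drawContours(k,cv2.findContours(V[5],0,2)[0],-1,(255,0,0),1)
        for P in (circ(N,n,.008),circ(N,n,.014),circ(N+.038*n,n,.006),circ(N+.046*n,n,.0035)):cv2.polylines(k,[np.int32((proj(V[1],P)-V[2:4]+.5)*4*8)],True,(0,0,255),1,cv2.LINE_AA,3)
        pics.append(k[90:390,90:356])
    cv2.imwrite(out,np.hstack(pics))
E
python3 - <<'E'
from fit import *
L=views(["w1","w2","w3"]);print([int(V[5].sum()) for V in L])
rs=[fit(L,s0) for s0 in ([.563,.012,.122,-2.8],[.56,.01,.12,-3.0],[.565,.015,.118,-2.6])]
for r in rs: q=r.x;print(q,r.fun,[round(cost(q,[V]),3) for V in L],"rel",q[:2]-c,"tip",q[:3]+.038*axis(q))
q=min(rs,key=lambda r:r.fun).x
for k in range(3): print("w/o",k,fit([L[j] for j in range(3) if j!=k],q,[.004,.004,.004,.1]).x)
show(L,q,"pics/n2.png")
E
```

```text
[5686, 8710, 7372]
[ 0.56708149  0.00991347  0.11618281 -3.00446809] 0.42439517749367983 [np.float64(0.151), np.float64(0.151), np.float64(0.123)] rel [-0.01328016 -0.00676562] tip [0.54825984 0.00731626 0.14909178]
[ 0.56714626  0.00994893  0.11628904 -3.01137249] 0.4244448067069333 [np.float64(0.152), np.float64(0.154), np.float64(0.119)] rel [-0.0132154  -0.00673015] tip [0.54830712 0.00748173 0.14919801]
[ 0.5671197   0.00994659  0.11613895 -2.99928187] 0.42505539680573384 [np.float64(0.152), np.float64(0.152), np.float64(0.122)] rel [-0.01324195 -0.00673249] tip [0.54831178 0.0072518  0.14904791]
w/o 0 [ 0.56695919  0.01015289  0.11675873 -3.00031237]
w/o 1 [ 0.56812769  0.00905987  0.11353761 -2.99746618]
w/o 2 [ 0.56654629  0.00942772  0.11356463 -2.92234989]
```

View pics/n2.png

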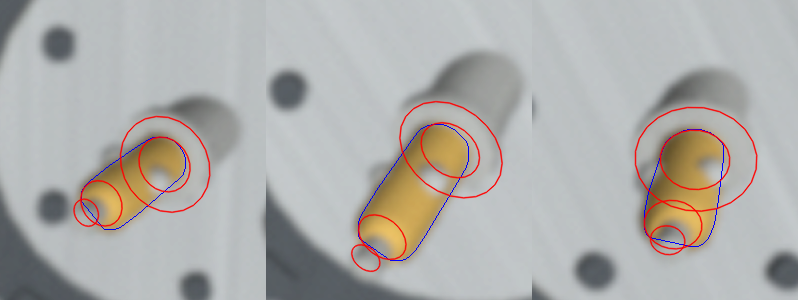

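Run:
```python
from fit import *
L=views(["w1","w2","w3"])
r=fit(L,[.565,.012,.118,-2.8,.52],[.006,.006,.006,.25,.1]);print("free tilt",r.x,r.fun,r.x[:3]+.038*axis(r.x))
# joint fit with per-view pixel offsets
def cost2(q):
    t=0
    for k,V in enumerate(L):
        W=(V[0],V[1],V[2]-q[4+2*k],V[3]-q[5+2*k],V[4],V[5]);t+=cost(q[:4],[W])+.003*np.hypot(q[4+2*k],q[5+2*k])**2
    return t
for psi in (-2.4,-2.7,-3.0):
    s0=np.r_[.565,.012,.118,psi,np.zeros(6)];S=np.array([s0]+[s0+e for e in np.diag([.005,.005,.005,.2]+[1]*6)])
    r=minimize(cost2,s0,method="Nelder-Mead",options=dict(initial_simplex=S,maxiter=3000,xatol=1e-5,fatol=1e-5,adaptive=True));print(np.round(r.x,4),r.fun,r.x[:3]+.038*axis(r.x[:4]))
show(L,r.x[:4],"pics/n3.png")
for V in L:
    h=cv2.cvtColor(V[4],cv2.COLOR_BGR2HSV)
    print(V[0],cv2.minAreaRect(cv2.findContours(V[5],0,2)[0][0]),cv2.minAreaRect(hull(V,np.vstack([circ(r.x[:3],axis(r.x[:4]),.008),circ(r.x[:3]+.038*axis(r.x[:4]),axis(r.x[:4]),.006)]))))
```

```text
free tilt [ 0.56529845  0.0102226   0.11738978 -3.05911894  0.44001564] 0.3206588512048283 [0.54916723 0.00888917 0.15177009]
[ 0.5686  0.0062  0.102  -2.8683  0.3446  1.0951 -2.8853  2.3459  3.7409
 -0.3956] 0.2833241821500153 [0.55025788 0.00107751 0.13490356]
[ 0.5689  0.0065  0.1025 -2.8781 -0.0152  1.139  -3.0947  2.5311  3.2218
 -0.1447] 0.28399606435989766 [0.55060251 0.00158073 0.13542915]
[ 0.5686  0.0061  0.1023 -2.8747  0.4589  1.0499 -2.8666  2.1808  3.6572
 -0.5701] 0.2819918167057446 [0.55023807 0.00109778 0.13516855]
w1 ((225.01220703125, 269.8902587890625), (56.37873077392578, 111.35189819335938), 51.34019470214844) ((220.3514404296875, 266.5735168457031), (54.3073616027832, 116.56768035888672), 57.5482292175293)
w2 ((238.57305908203125, 279.983154296875), (66.03787231445312, 145.21971130371094), 32.00538635253906) ((251.86227416992188, 274.0159606933594), (60.95345687866211, 146.95021057128906), 30.76968002319336)
w3 ((243.36537170410156, 275.673095703125), (71.58238220214844, 117.2774429321289), 11.309932708740234) ((226.10841369628906, 280.5360107421875), (65.11844635009766, 122.78697967529297), 19.269006729125977)
```

step_arm --deltas '[{"turn":[0,0,0],"slide":[-0.002,-0.032,-0.018],"grip":1},{"turn":[0,0,0],"slide":[-0.002,-0.032,-0.018],"grip":1},{"turn":[0,0,0],"slide":[-0.002,-0.032,-0.018],"grip":1},{"turn":[0,0,0],"slide":[-0.002,-0.032,-0.018],"grip":1},{"turn":[0,0,0],"slide":[0,0,0],"grip":1},{"turn":[0,0,0],"slide":[0,0,0],"grip":1}]'

```text
clock: 5.5
tool_pos: [0.4434, -0.0974, 0.177]
ee_rot: [0.44, -0.439, 0.556, -0.551]
ft_force: [0.2, 0.7, 0.0]
grip_width: 0.0854
```

Run:
```python
from h import *
import pickle
o,p,R=tcp();C4=cal("wrist");i=optics.capture("wrist");cv2.imwrite("pics/w4.png",i);pickle.dump(C4,open("w4.pkl","wb"));print(p)
P=[]
for n in ("w1","w2","w3","w4"):
    Cn=pickle.load(open(n+".pkl","rb"));im=cv2.imread(f"pics/{n}.png")
    x,y=np.int32(proj(Cn,[.558,.009,.132])[0])-[28,21]
    if n=="w4": x,y=x-14,y-10;s=84,63
    else: s=56,42
    y=max(0,y);x=max(0,x);print(n,x,y,s)
    P.append(cv2.convertScaleAbs(cv2.resize(im[y:y+s[1],x:x+s[0]],(400,300),interpolation=cv2.INTER_CUBIC),alpha=1.6,beta=10))
cv2.imwrite("pics/n4.png",np.vstack([np.hstack(P[:2]),np.hstack(P[2:])]))
```

```text
[ 0.44335707 -0.09744859  0.17702796]
w1 271 227 (56, 42)
w2 269 232 (56, 42)
w3 378 179 (56, 42)
w4 394 0 (84, 63)
```

View pics/n4.png

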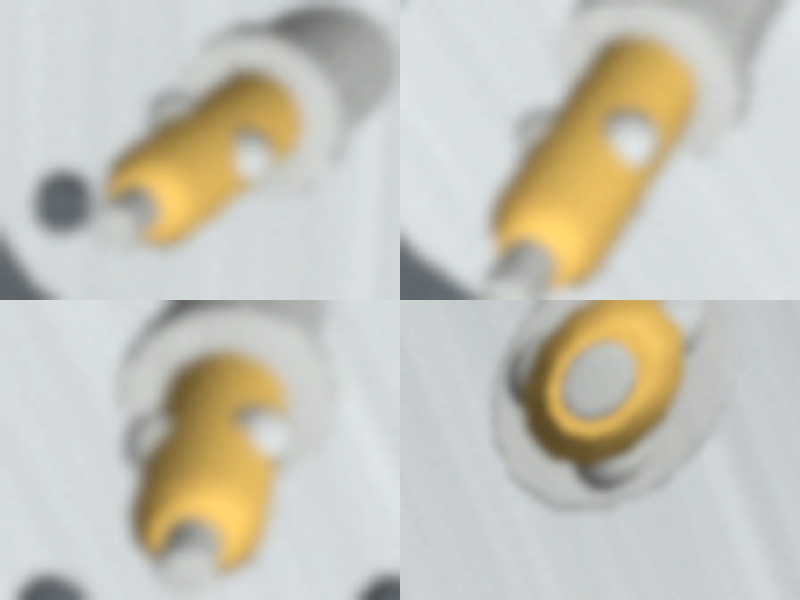

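The panels show the nipple clearly. In w4 the view is nearly along the axis: valve-pin disc at panel (200,80), shoulder rim through (493→93,105), (575→175,208) and (735→335,40). I'll fit these edge points by least squares.

```bash
cat > nf.py <<'E'
from nip import *
OFF=dict(w1=(271,227,7.143),w2=(269,232,7.143),w3=(378,179,7.143),w4=(394,0,4.762))
CC={n:pickle.load(open(n+".pkl","rb")) for n in OFF}
stem=dict(w1=[(205,100),(150,140),(122,165),(230,195),(200,222)],w2=[(200,60),(160,120),(120,180),(100,210),(293,95),(265,150),(235,205),(200,262)],
 w3=[(170,90),(140,190),(135,215),(285,80),(272,180),(265,220)],w4=[(128,110),(180,162),(283,45),(260,100)])
sh=dict(w1=[(188,75),(215,48),(335,110),(330,150),(305,188)],w2=[(162,45),(338,120),(310,150)],w3=[(118,85),(330,80)],w4=[(93,105),(120,170),(175,208),(240,195),(300,130),(335,40)])
pin=dict(w1=(122,220),w3=(188,270),w4=(200,80))
def px(n,p): x,y,s=OFF[n];return (x+(p[0]+.5)/s-.5,y+(p[1]+.5)/s-.5)
def H(n,P): return cv2.convexHull(np.float32(proj(CC[n],P)))
def res(q,tag=False):
    a=axis(q);N=np.array(q[:3]);r=[];t=[]
    for n in OFF:
        h=H(n,np.vstack([circ(N,a,.008),circ(N+.034*a,a,.008)]));g=H(n,circ(N,a,.014))
        for p in stem[n]: r.append(cv2.pointPolygonTest(h,px(n,p),True));t.append(n+"s")
        for p in sh[n]: r.append(cv2.pointPolygonTest(g,px(n,p),True));t.append(n+"d")
        if n in pin: r+=list(proj(CC[n],N+.046*a)[0]-px(n,pin[n]));t+=[n+"p"]*2
    return (np.array(r),t) if tag else np.array(r)
E
python3 - <<'E'
from nf import *
for q0 in ([.566,.01,.116,-3.0],[.566,.01,.116,-2.7,.52]):
    s=least_squares(res,q0,loss="soft_l1",diff_step=1e-4,x_scale=[.01,.01,.01,.2,.1][:len(q0)]);q=s.x
    J=s.jac;sd=np.sqrt(np.diag(np.linalg.inv(J.T@J))*np.mean(s.fun**2))
    print(np.round(q,4),"sd",np.round(sd,4),"rms",np.sqrt(np.mean(s.fun**2)),"tip",q[:3]+.038*axis(q),"axis",axis(q))
    r,t=res(q,True);print({k:np.round([x for x,y in zip(r,t) if y==k],1).tolist() for k in dict.fromkeys(t)})
    b=q[:3]-axis(q)*(q[2]-.096)/axis(q)[2];print("meets lid at",b[:2]-c)
E
```

```text
[ 0.5665  0.0129  0.1174 -2.8275] sd [0.0004 0.0003 0.0008 0.0215] rms 0.9534904918484218 tip [0.54845597 0.00700376 0.15035577] axis [-0.47554158 -0.15446748  0.8660254 ]
{'w1s': [1.2, 1.2, 0.9, 1.1, 0.9], 'w1d': [0.0, 1.3, 1.2, 1.4, 0.0], 'w1p': [-0.2, 0.2], 'w2s': [1.2, 1.3, 1.3, 0.5, 1.3, 0.8, 0.5, 0.6], 'w2d': [0.2, 0.2, -0.6], 'w3s': [1.0, 0.6, 0.4, 0.2, 0.4, 0.5], 'w3d': [-0.1, 0.9], 'w3p': [0.0, -1.0], 'w4s': [1.2, 0.5, 0.5, 2.7], 'w4d': [0.3, 2.1, -0.2, -0.4, 1.7, 0.6], 'w4p': [-0.3, -0.2]}
meets lid at [-2.05848358e-03  1.97779324e-05]
[ 0.5665  0.0128  0.1174 -2.8286  0.5206] sd [0.0004 0.0003 0.0009 0.0219 0.0091] rms 0.9562982221342132 tip [0.54851308 0.00701955 0.15032708] axis [-0.47321812 -0.1531693   0.86752739]
{'w1s': [1.2, 1.2, 0.9, 1.1, 0.9], 'w1d': [0.1, 1.4, 1.2, 1.4, 0.0], 'w1p': [-0.1, 0.2], 'w2s': [1.2, 1.3, 1.3, 0.4, 1.3, 0.8, 0.5, 0.6], 'w2d': [0.2, 0.1, -0.6], 'w3s': [1.0, 0.6, 0.4, 0.2, 0.4, 0.5], 'w3d': [-0.1, 0.8], 'w3p': [0.1, -1.0], 'w4s': [1.1, 0.5, 0.5, 2.8], 'w4d': [0.4, 2.3, -0.1, -0.4, 1.7, 0.4], 'w4p': [-0.2, -0.3]}
meets lid at [-2.21427727e-03 -6.76249908e-05]
```

The fit is consistent: with tilt left free it gives 0.521 rad against 0.5236 nominal. The nipple origin is about (0.5665, 0.0129, 0.1174) with lean bearing −2.83. Next, the coupler.

step_arm --deltas '[{"turn":[0,0,0.15],"slide":[-0.005,0.035,0.015],"grip":1},{"turn":[0,0,0.15],"slide":[-0.005,0.038,0.012],"grip":1},{"turn":[0,0,0.15],"slide":[-0.005,0.038,0.012],"grip":1},{"turn":[0,0,0.15],"slide":[-0.005,0.038,0.012],"grip":1},{"turn":[0,0,0.15],"slide":[-0.005,0.038,0.012],"grip":1},{"turn":[0,0,0.15],"slide":[-0.005,0.038,0.01],"grip":1},{"turn":[0,0,0.15],"slide":[-0.005,0.038,0],"grip":1},{"turn":[0,0,0.15],"slide":[-0.005,0.038,0],"grip":1},{"turn":[0,0,0.15],"slide":[-0.005,0.038,0],"grip":1},{"turn":[0,0,0.15],"slide":[-0.005,0.038,0],"grip":1}]'

```text
clock: 6.38
tool_pos: [0.3936, 0.2988, 0.2574]
ee_rot: [0.48, -0.473, 0.524, -0.52]
ft_force: [1.8, -1.3, 0.9]
grip_width: 0.0853
```

step_arm --deltas '[{"turn":[0,0,0],"slide":[0,0.012,0],"grip":1},{"turn":[0,0,0],"slide":[0,0,0],"grip":1},{"turn":[0,0,0],"slide":[0,0,0],"grip":1}]'

```text
clock: 6.63
tool_pos: [0.3901, 0.3226, 0.2581]
ee_rot: [0.485, -0.477, 0.521, -0.516]
ft_force: [0.5, -0.6, -0.7]
grip_width: 0.0853
```

Run:
```python
from h import *
import pickle
o,p,R=tcp();C5=cal("wrist");i=optics.capture("wrist");cv2.imwrite("pics/w5.png",i);pickle.dump(C5,open("w5.pkl","wb"));z=R.as_matrix();print(o["clock"],p,z[:,1],np.arctan2(z[1,2],z[0,2]),o["joint_positions"])
u=proj(C5,[.3955,.267,.11])[0];print(u)
x,y=np.int32(u)-[50,37]
cv2.imwrite("pics/w5c.png",cv2.convertScaleAbs(cv2.resize(i[y:y+75,x:x+100],(800,600),interpolation=cv2.INTER_CUBIC),alpha=1.6,beta=10));print(x,y)
```

```text
6.6333 [0.39012498 0.32259059 0.25807729] [ 0.00340799  0.01347721 -0.99990337] -0.07530796766820985 [ 0.51910727  0.16941381 -0.0279788   1.36375795  0.0100112   2.16524352]
[290.50334205 247.05451175]
240 210
```

View pics/w5c.png

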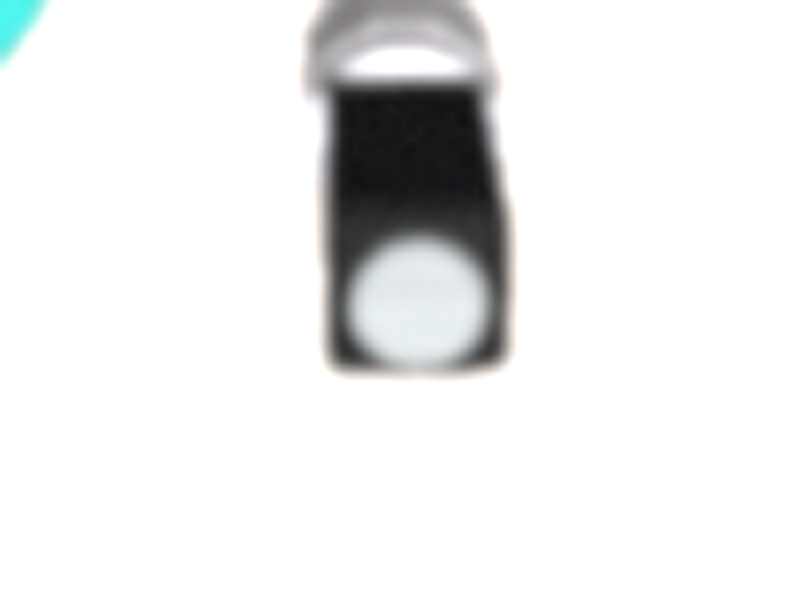

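The coupler's square is aligned with the jaws: its top spans about x 332–508 and y 195–370 in the crop. It looks slightly narrower than expected, so I'll check that numerically.

Run:
```python
from h import *
import pickle
C=pickle.load(open("w5.pkl","rb"));g=cv2.cvtColor(cv2.imread("pics/w5.png"),cv2.COLOR_BGR2GRAY)
print("row238",g[238,275:310]);print("row252",g[252,275:310]);print("row226",g[226,275:310]);print("row212",g[212,270:310]);print("col292",g[190:262,292])
yaw=-.075
def box(x,y,z,h=.013):
    r=np.array([[1,1],[1,-1],[-1,-1],[-1,1]])@np.array([[np.cos(yaw),np.sin(yaw)],[-np.sin(yaw),np.cos(yaw)]])*h;return np.c_[r+[x,y],[z]*4]
for z in (.11,.05): print(z,np.round(proj(C,box(.3955,.267,z)),1).tolist())
print(np.round(proj(C,[[.3955,.267,0],[.3955+.017,.267,0],[.3955-.017,.267,0],[.3955+.017,.267,.05],[.3955-.017,.267,.05]]),1).tolist())
t=cv2.cvtColor(cv2.imread("pics/top0.png"),cv2.COLOR_BGR2GRAY);print(t[254:270,186:210])
```

```text
row238 [179 182 181 172 147 104  57  29  25  25  25  27  26  30  33  38  39  40
  40  37  33  31  27  27  28  26  28  44  94 143 172 180 180 179 178]
row252 [181 181 178 174 159 120  68  32  39  70 101 124 135 140 142 142 143 142
 143 142 142 140 134 119  91  59  36  55 103 148 173 178 178 176 176]
row226 [180 172 160 161 159 125  71  25  11   8   9   7   9   9   7   9   7  11
   6   7   8   9  10  11  17  50  97 139 163 174 180 179 178 177 177]
row212 [179 179 180 182 182 180 175 166 148 122  96  80  75  75  79  87  97 101
 101 101 102 103 103 105 104  98  92  90  98 119 146 168 180 182 183 182
 181 180 181 181]
col292 [181 181 181 182 181 182 183 183 183 183 185 184 183 181 171 149 126 107
  92  85  84  90 103 114 111 125 156 175 164 123  66  24   9   9   7   9
  11   8   9   9   9   8  10   8  12  15  20  26  40  71 104 128 137 140
 138 138 138 140 142 142 142 141 142 141 135 121 124 149 166 173 174 176]
0.11 [[302.6, 235.9], [302.2, 257.9], [278.6, 258.0], [278.5, 235.9]]
0.05 [[299.3, 218.8], [299.0, 237.9], [279.0, 237.9], [278.9, 218.9]]
[[288.1, 216.9], [299.8, 216.0], [276.5
[... 958 characters left out ...]
22  40  17  60  80  87  89  85  43  21   3   0   0   0  42 124  55
   24  48  95 118 117 116]
 [121 122  47   8  14  33  61  49  30  17  23   1   0   0   2  55 103  48
   26  45  92 119 120 118]
 [121 124  78  32   7   8  10  12   8  12  16   1   0   0   6  55  64  63
   30  40  97 119 118 118]
 [122 127 123  92  54  49  30  25  16  16  14   9   4   1  14  66  47  32
   29  75 115 116 115 116]
 [118 123 120 117 119 120  95  90  71  70  68  52  39  35  24  54  30  36
   49  96 118 118 118 117]
 [115 120 120 117 120 118 120 120 120 125 122 108  87  80  40  66  45  70
   99 116 120 120 118 119]
 [112 118 117 114 114 113 116 118 117 118 117  75  82 100  57  77  81  87
  122 122 122 119 120 119]]
```

step_arm --deltas '[{"turn":[-0.15,0.04,0],"slide":[0.003,-0.022,-0.01],"grip":1},{"turn":[0,0,0],"slide":[0.003,-0.022,-0.02],"grip":1},{"turn":[0,0,0],"slide":[0,0,-0.02],"grip":1},{"turn":[0,0,0],"slide":[0,0,0],"grip":1},{"turn":[0,0,0],"slide":[0,0,0],"grip":1}]'

```text
clock: 7.1
tool_pos: [0.3971, 0.2742, 0.2087]
ee_rot: [-0.481, 0.479, -0.519, 0.52]
ft_force: [0.2, 0.4, 1.0]
grip_width: 0.0855
```

```bash
python3 -c "
from h import *
o,p,R=tcp();z=R.as_matrix();print(p,z[:,1],np.arctan2(z[1,2],z[0,2]));print('to go',np.array([.397,.269,.064])-p)"
```

```text
[0.39707797 0.27419713 0.20866784] [ 2.85797638e-03  7.63224211e-04 -9.99995625e-01] -0.07800832593902192
to go [-7.79702130e-05 -5.19712505e-03 -1.44667840e-01]
```

step_arm --deltas '[{"turn":[0,0,0],"slide":[0,-0.003,-0.02],"grip":1},{"turn":[0,0,0],"slide":[0,-0.0022,-0.025],"grip":1},{"turn":[0,0,0],"slide":[0,0,-0.025],"grip":1},{"turn":[0,0,0],"slide":[0,0,-0.025],"grip":1},{"turn":[0,0,0],"slide":[0,0,-0.02],"grip":1},{"turn":[0,0,0],"slide":[0,0,-0.01],"grip":1},{"turn":[0,0,0],"slide":[0,0,0],"grip":1}]'

```text
clock: 7.68
tool_pos: [0.4023, 0.2688, 0.0888]
ee_rot: [-0.484, 0.473, -0.518, 0.522]
ft_force: [0.3, -0.4, 0.0]
grip_width: 0.0856
```

step_arm --deltas '[{"turn":[-0.09,0.18,0],"slide":[-0.003,0,-0.012],"grip":1},{"turn":[0,0,0],"slide":[-0.002,0,-0.01],"grip":1},{"turn":[0,0,0],"slide":[0,0,0],"grip":1}]'

```text
clock: 7.93
tool_pos: [0.3993, 0.2695, 0.0687]
ee_rot: [-0.479, 0.478, -0.52, 0.521]
ft_force: [-0.8, 0.5, -0.8]
grip_width: 0.0853
```

```bash
python3 -c "
from h import *
o,p,R=tcp();z=R.as_matrix();print(p,z[:,1],np.arctan2(z[1,2],z[0,2]));print('to go',np.array([.397,.269,.064])-p)"
```

```text
[0.39928683 0.26948251 0.06865819] [ 1.87258887e-03 -6.60178211e-04 -9.99998029e-01] -0.08408662281430607
to go [-0.00228683 -0.00048251 -0.00465819]
```

Good. Closing with 60 N.

step_arm --deltas '[{"turn":[0,0,0],"slide":[-0.002,0,-0.003],"grip":1},{"turn":[0,0,0],"slide":[0,0,0],"grip":0.5},{"turn":[0,0,0],"slide":[0,0,0],"grip":0.3},{"turn":[0,0,0],"slide":[0,0,0],"grip":0},{"turn":[0,0,0],"slide":[0,0,0],"grip":0},{"turn":[0,0,0],"slide":[0,0,0],"grip":0},{"turn":[0,0,0],"slide":[0,0,0],"grip":0}]' --grip_force 60

```text
clock: 8.52
tool_pos: [0.3991, 0.2705, 0.0687]
ee_rot: [-0.48, 0.477, -0.52, 0.522]
ft_force: [0.1, -0.1, -3.0]
grip_width: 0.0256
```

```bash
python3 -c "
from h import *
o,p,R=tcp();z=R.as_matrix();print(o['clock'],p,z[:,1],np.arctan2(z[1,2],z[0,2]),o['grip_width'],o['ft_force'],o['wrist_torque'])"
```

```text
8.5167 [0.39914571 0.27052501 0.06872859] [ 5.22197828e-03  8.82531946e-04 -9.99985976e-01] -0.08404732978577688 0.025629098697204356 [ 0.08217475 -0.09934823 -2.96685422] [-0.02478946 -0.07471916 -0.00079247]
```

```bash
python3 -c "
from h import *
import pickle
o,p,R=tcp();pickle.dump((p,R.as_matrix()),open('g.pkl','wb'))"
```

step_arm --deltas '[{"turn":[0,0,0],"slide":[0,0,0.02],"grip":0},{"turn":[0,0,0],"slide":[0,0,0.035],"grip":0},{"turn":[0,0,0],"slide":[0,0,0.035],"grip":0},{"turn":[0,0,0],"slide":[0,0,0.035],"grip":0},{"turn":[0,0,0],"slide":[0,0,0.035],"grip":0},{"turn":[0,0,0],"slide":[0,0,0.02],"grip":0},{"turn":[0,0,0],"slide":[0,0,0],"grip":0}]'

```text
clock: 9.1
tool_pos: [0.3941, 0.2682, 0.2537]
ee_rot: [0.477, -0.48, 0.521, -0.52]
ft_force: [0.3, -0.7, -3.1]
grip_width: 0.0253
```

step_arm --deltas '[{"turn":[0.21,-0.63,0],"slide":[0.005,-0.02,0],"grip":0},{"turn":[0.21,-0.63,0],"slide":[0.01,-0.03,0],"grip":0},{"turn":[0.21,-0.63,0],"slide":[0.01,-0.03,0],"grip":0},{"turn":[0.21,-0.63,0],"slide":[0.01,-0.03,0],"grip":0},{"turn":[0.21,-0.63,0],"slide":[0.01,-0.03,0],"grip":0},{"turn":[0.21,-0.63,0],"slide":[0.01,-0.03,0],"grip":0},{"turn":[0.21,-0.63,0],"slide":[0.01,-0.03,0],"grip":0},{"turn":[0.21,-0.63,0],"slide":[0.01,-0.03,0],"grip":0},{"turn":[0,0,0],"slide":[0,0,0],"grip":0},{"turn":[0,0,0],"slide":[0,0,0],"grip":0}]'

```text
clock: 9.93
tool_pos: [0.466, 0.0276, 0.2411]
ee_rot: [0.614, -0.317, 0.437, -0.576]
ft_force: [1.0, 0.3, -3.1]
grip_width: 0.0257
```

```bash
cat > st.py <<'E'
from h import *
import pickle,sys
pg,Rg=pickle.load(open("g.pkl","rb"))
N=np.array([.5665,.0129,.1174]);psi=-2.8275
try: N,psi=pickle.load(open("N.pkl","rb"))
except Exception: pass
A=np.array([.5*np.cos(psi),.5*np.sin(psi),np.cos(np.pi/6)])
X=np.cross(A,[0,0,1.]);  # not used
def state(off=(0,0),L=.0687):
    o,p,R=tcp();R=R.as_matrix()
    up=R@Rg.T@[0,0,1.]              # coupler axis now
    mouth=p-L*up+R@np.array([off[0],0,off[1]])
    d=mouth-N;h=d@A;lat=d-h*A
    w=np.cross(up,A);ang=np.arcsin(np.linalg.norm(w));w=w/np.linalg.norm(w)*ang
    return o,p,R,up,mouth,h,lat,w
def report(target_h,off=(0,0),L=.0687):
    o,p,R,up,mouth,h,lat,w=state(off,L)
    # slide of TCP so that after turn w the mouth is on axis at target_h
    goal=N+target_h*A+L*A-Ro.from_rotvec(w).as_matrix()@R@np.array([off[0],0,off[1]])
    print("t",round(o["clock"],2),"tcp",p.round(4),"h",round(h,4),"lat",lat.round(4),"turn units",(w/np.radians(5)).round(2),"slide",(goal-p).round(4),"F",np.round(o["ft_force"],1),"Fax",round(float(o["ft_force"]@A),1),"T",o["wrist_torque"].round(2),"w",round(o["grip_width"],4))
E
python3 -c "
from st import *
report(.075)
o,p,R,*_=state();C=cal('wrist');print(o['joint_positions'].round(2));print(proj(C,[N+.038*A,N]))"
```

```text
t 9.93 tcp [0.466  0.0276 0.2411] h 0.084 lat [-0.0313  0.037  -0.0106] turn units [ 0.24 -0.65  0.02] slide [ 0.0321 -0.0369  0.0008] F [ 1.   0.3 -3.1] Fax -3.2 T [-0.21  0.72 -0.05] w 0.0257
[-0.29 -0.16 -0.51  0.83  0.25  1.42]
[[322.12793621 237.69070627]
 [319.21396545 223.45940379]]
```

step_arm --deltas '[{"turn":[0.12,-0.33,0.01],"slide":[0.016,-0.0185,0.001],"grip":0},{"turn":[0.12,-0.33,0.01],"slide":[0.016,-0.0185,0],"grip":0},{"turn":[0,0,0],"slide":[0,0,0],"grip":0},{"turn":[0,0,0],"slide":[0,0,0],"grip":0}]'

```text
clock: 10.27
tool_pos: [0.4964, -0.0086, 0.2375]
ee_rot: [0.629, -0.295, 0.428, -0.578]
ft_force: [-0.7, -0.3, -3.6]
grip_width: 0.0253
```

```bash
python3 -c "
from st import *
report(.055)"
```

```text
t 10.27 tcp [ 0.4964 -0.0086  0.2375] h 0.0719 lat [-0.0036  0.0004 -0.0019] turn units [-0.03 -0.06 -0.03] slide [ 0.0113  0.0024 -0.0129] F [-0.7 -0.3 -3.6] Fax -2.8 T [-0.21  0.82  0.06] w 0.0253
```

step_arm --deltas '[{"turn":[-0.03,-0.06,-0.03],"slide":[0.006,0.0014,-0.006],"grip":0},{"turn":[0,0,0],"slide":[0.005,0.001,-0.005],"grip":0},{"turn":[0,0,0],"slide":[0,0,0],"grip":0},{"turn":[0,0,0],"slide":[0,0,0],"grip":0}]'

```text
clock: 10.6
tool_pos: [0.5061, -0.0018, 0.2233]
ee_rot: [0.63, -0.296, 0.427, -0.577]
ft_force: [-0.9, 0.9, -1.6]
grip_width: 0.025
```

Run:
```python
from st import *
from nip import circ
report(.055)
C=cal("wrist");i=optics.capture("wrist");cv2.imwrite("pics/w6.png",i);pickle.dump(C,open("w6.pkl","wb"))
o,p,R,up,m,h,lat,w=state();pickle.dump((p,R,up,m),open("s6.pkl","wb"))
u=proj(C,[m,m+.05*up,N,N+.038*A,N+.046*A]);print(u.round(1).tolist())
x,y=np.int32(u[0])-[40,30];y=max(0,y)
k=cv2.convertScaleAbs(cv2.resize(i[y:y+60,x:x+80],(800,600),interpolation=cv2.INTER_CUBIC),alpha=1.5,beta=10);print(x,y)
for P,col in ((circ(m,up,.017),(255,0,0)),(circ(m+.05*up,up,.017),(255,0,0)),(circ(N,A,.014),(0,0,255)),(circ(N,A,.008),(0,0,255)),(circ(N+.038*A,A,.006),(0,0,255)),(circ(N+.046*A,A,.0035),(0,0,255))):
    cv2.polylines(k,[np.int32((proj(C,P)-[x,y]+.5)*80)],True,col,1,cv2.LINE_AA,3)
cv2.imwrite("pics/w6c.png",k)
```

```text
t 10.6 tcp [ 0.5061 -0.0018  0.2233] h 0.054 lat [-0.0025  0.0045 -0.0006] turn units [-0.02 -0.09 -0.03] slide [ 0.0016 -0.0044  0.0013] F [-0.9  0.9 -1.6] Fax -1.1 T [-0.19  0.76  0.02] w 0.025
[[280.9, 221.5], [281.0, 248.4], [284.4, 207.3], [284.7, 220.0], [284.8, 223.2]]
240 191
```

View pics/w6c.png

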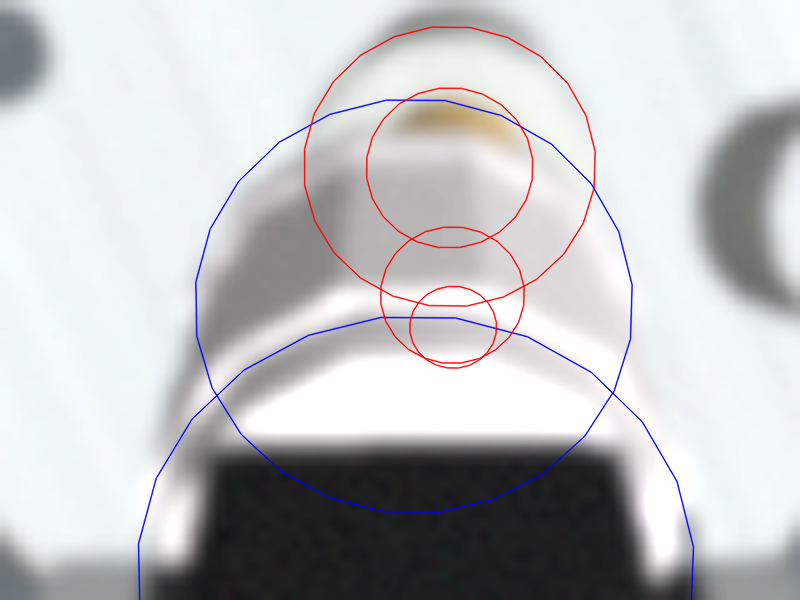

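The overlay shows the nipple model agreeing with the visible shoulder and brass within about 1 px. The coupler's barrel edges differ from the model by 2–3 px in the image's vertical. I'll check that numerically.

Run:
```python
from h import *
import pickle
from nip import circ
p,R,up,m=pickle.load(open("s6.pkl","rb"));C=pickle.load(open("w6.pkl","rb"))
g=cv2.cvtColor(cv2.imread("pics/w6.png"),cv2.COLOR_BGR2GRAY)
print("col281 rows195-240",g[195:240,281].tolist());print("col290",g[195:240,290].tolist())
for r in (210,222,236,242): print("row",r,g[r,250:315].tolist())
x=R[:,0]
for nm,P in (("mouth r17 h0",circ(m,up,.017)),("mouth r17 h2",circ(m+.002*up,up,.017)),("mouth r15",circ(m,up,.015)),("top r17",circ(m+.05*up,up,.017)),("top r17 h48",circ(m+.048*up,up,.017)),("top r15",circ(m+.05*up,up,.015))):
    u=proj(C,P);print(nm,"min v",u[:,1].min().round(2),"u range",u[:,0].min().round(1),u[:,0].max().round(1))
z=R[:,2];print("grip edge",proj(C,[m+.05*up-.013*x+.013*z,m+.05*up-.013*x-.013*z]).round(1).tolist())
# sensitivities per mm / per deg
for nm,dm,du in (("x+1mm",.001*x,0*x),("along+1mm",.001*up,0*x),("tilt+1deg about z (about pinch)",None,None)):
    if dm is None:
        Q=Ro.from_rotvec(z*np.radians(1)).as_matrix();pin=m+.082*up;m2=pin+Q@(m-pin);u2=Q@up
    else: m2=m+dm;u2=up
    print(nm,[round(float(b-a),2) for a,b in ((proj(C,circ(m,up,.017))[:,1].min(),proj(C,circ(m2,u2,.017))[:,1].min()),(proj(C,circ(m+.05*up,up,.017))[:,1].min(),proj(C,circ(m2+.05*u2,u2,.017))[:,1].min()),(proj(C,m+.05*up-.013*x)[0,1],proj(C,m2+.05*u2-.013*x)[0,1]))])
```

```text
col281 rows195-240 [129, 147, 153, 153, 152, 144, 122, 100, 99, 118, 137, 138, 128, 119, 115, 115, 115, 115, 115, 115, 115, 116, 115, 119, 136, 160, 158, 136, 121, 121, 131, 152, 182, 201, 206, 206, 204, 199, 182, 139, 80, 33, 16, 15, 14]
col290 [128, 144, 153, 157, 156, 155, 152, 141, 132, 128, 135, 147, 156, 156, 147, 140, 137, 138, 137, 137, 138, 137, 137, 137, 142, 156, 170, 169, 154, 139, 136, 144, 160, 183, 199, 206, 206, 201, 184, 140, 81, 34, 18, 12, 12]
row 210 [154, 154, 155, 156, 156, 156, 155, 155, 155, 156, 156, 154, 150, 142, 131, 124, 123, 122, 121, 112, 100, 91, 86, 87, 95, 106, 113, 114, 115, 116, 115, 115, 115, 116, 117, 118, 121, 128, 134, 138, 140, 144, 147, 151, 154, 153, 152, 152, 154, 153, 153, 154, 157, 158, 157, 158, 157, 156, 148, 124, 93, 75, 70, 71, 72]
row 222 [158, 158, 157, 156, 155, 153, 154, 155, 151, 129, 102, 85, 82, 83, 83, 85, 90, 99, 113, 129, 145, 154, 158, 155, 146, 134, 130, 130, 132, 133, 135, 136, 137, 139, 140, 142, 145, 150, 156, 163, 169, 171, 166, 160, 152, 146, 142, 140, 140, 141, 143, 145, 149, 156, 157, 155, 156, 158, 158, 158, 159, 1
[... 309 characters left out ...]
row 242 [157, 157, 158, 161, 160, 156, 157, 161, 146, 107, 56, 23, 12, 13, 12, 13, 15, 14, 11, 13, 14, 14, 14, 12, 14, 15, 15, 12, 13, 14, 12, 13, 14, 12, 14, 14, 13, 12, 12, 13, 14, 13, 11, 13, 10, 12, 11, 13, 12, 13, 15, 16, 39, 95, 152, 182, 183, 161, 141, 143, 154, 158, 157, 155, 157]
mouth r17 h0 min v 200.47 u range 259.0 302.7
mouth r17 h2 min v 201.15 u range 258.9 302.9
mouth r15 min v 202.99 u range 261.6 300.1
top r17 min v 222.2 u range 253.3 308.8
top r17 h48 min v 221.1 u range 253.6 308.5
top r15 min v 225.36 u range 256.6 305.5
grip edge [[302.8, 228.3], [259.2, 228.4]]
x+1mm [1.27, 1.59, 1.57]
along+1mm [0.34, 0.56, 0.59]
tilt+1deg about z (about pinch) [-1.72, -0.72, -0.88]
```

Taking the grasp-time and in-hand measurements together, the coupler sits about 2 mm towards tool +x. I'll use that offset and align just above the tip.

```bash
python3 -c "
from st import *
report(.050,(.002,0));print(tcp()[2].as_matrix()[:,0], A)"
```

```text
t 10.65 tcp [ 0.506  -0.0018  0.2232] h 0.054 lat [-0.0027  0.0025 -0.001 ] turn units [-0.03 -0.09 -0.03] slide [ 0.0041 -0.0017 -0.0027] F [ 0.2  0.2 -3.3] Fax -3.0 T [-0.17  0.74  0.02] w 0.0255
[-0.03153109 -0.9800458  -0.19625499] [-0.47553855 -0.15447682  0.8660254 ]
```

step_arm --deltas '[{"turn":[-0.03,-0.09,-0.03],"slide":[0.0035,-0.0017,-0.0015],"grip":0},{"turn":[0,0,0],"slide":[0,0,0],"grip":0}]'

```text
clock: 10.82
tool_pos: [0.5096, -0.0027, 0.222]
ee_rot: [0.631, -0.295, 0.424, -0.579]
ft_force: [0.5, -1.2, -3.0]
grip_width: 0.0255
```

```bash
python3 -c "
from st import *
report(.046,(.002,0))"
```

```text
t 10.82 tcp [ 0.5096 -0.0027  0.222 ] h 0.0513 lat [0.0002 0.001  0.0003] turn units [-0.    0.01  0.  ] slide [ 0.0024 -0.0002 -0.0049] F [ 0.5 -1.2 -3. ] Fax -2.7 T [-0.27  0.75 -0.02] w 0.0255
```

step_arm --deltas '[{"turn":[0,0,0],"slide":[0.0024,-0.0004,-0.0046],"grip":0},{"turn":[0,0,0],"slide":[0.0024,0.0006,-0.0045],"grip":0},{"turn":[0,0,0],"slide":[0,0,0],"grip":0}]'

```text
clock: 11.07
tool_pos: [0.5149, -0.0025, 0.2127]
ee_rot: [0.631, -0.294, 0.424, -0.58]
ft_force: [-0.1, 0.1, -2.1]
grip_width: 0.0255
```

```bash
python3 -c "
from st import *
report(.034,(.002,0))"
```

```text
t 11.07 tcp [ 0.5149 -0.0025  0.2127] h 0.0407 lat [ 0.0005 -0.0004  0.0002] turn units [0.   0.02 0.01] slide [ 0.0029  0.0015 -0.006 ] F [-0.1  0.1 -2.1] Fax -1.8 T [-0.28  0.75 -0.01] w 0.0255
```

step_arm --deltas '[{"turn":[0,0,0],"slide":[0.0018,0.0008,-0.0038],"grip":0},{"turn":[0,0,0],"slide":[0.0016,0.0006,-0.0035],"grip":0},{"turn":[0,0,0],"slide":[0,0,0],"grip":0}]'

```text
clock: 11.32
tool_pos: [0.5185, -0.0011, 0.2043]
ee_rot: [0.631, -0.294, 0.424, -0.58]
ft_force: [0.0, -0.7, -3.2]
grip_width: 0.0254
```

```bash
python3 -c "
from st import *
report(.026,(.002,0))"
```

```text
t 11.32 tcp [ 0.5185 -0.0011  0.2043] h 0.0316 lat [-0.0003 -0.0005 -0.0002] turn units [0.01 0.02 0.01] slide [ 0.003   0.0014 -0.0045] F [ 0.  -0.7 -3.2] Fax -2.7 T [-0.25  0.78  0.05] w 0.0254
```

step_arm --deltas '[{"turn":[0,0,0],"slide":[0.0022,0.0009,-0.0035],"grip":0},{"turn":[0,0,0],"slide":[0.0018,0.0007,-0.0033],"grip":0},{"turn":[0,0,0],"slide":[0,0,0],"grip":0}]'

```text
clock: 11.57
tool_pos: [0.523, 0.0006, 0.1967]
ee_rot: [0.631, -0.294, 0.424, -0.58]
ft_force: [-1.1, 0.0, -3.5]
grip_width: 0.0253
```

```bash
python3 -c "
from st import *
report(.012,(.002,0))"
```

```text
t 11.57 tcp [0.523  0.0006 0.1967] h 0.0226 lat [-0.0001 -0.0002 -0.0001] turn units [0.   0.02 0.01] slide [ 0.0052  0.0018 -0.009 ] F [-1.1  0.  -3.5] Fax -2.5 T [-0.26  0.8   0.04] w 0.0253
```

step_arm --deltas '[{"turn":[0,0,0],"slide":[0.0026,0.0009,-0.0045],"grip":0},{"turn":[0,0,0],"slide":[0.0026,0.0009,-0.0045],"grip":0},{"turn":[0,0,0],"slide":[0.001,0.0003,-0.0017],"grip":0}]'

```text
clock: 11.82
tool_pos: [0.5294, 0.0026, 0.1859]
ee_rot: [0.63, -0.294, 0.424, -0.58]
ft_force: [0.5, -0.3, -2.6]
grip_width: 0.0252
```

```bash
python3 -c "
from st import *
report(.002,(.002,0))"
```

```text
t 11.82 tcp [0.5294 0.0026 0.1859] h 0.0099 lat [ 0.0003 -0.0002  0.0001] turn units [0.01 0.02 0.01] slide [ 0.0035  0.0013 -0.0069] F [ 0.5 -0.3 -2.6] Fax -2.4 T [-0.26  0.75 -0.04] w 0.0252
```

step_arm --deltas '[{"turn":[0,0,0],"slide":[0.0022,0.0008,-0.004],"grip":0},{"turn":[0,0,0],"slide":[0.0015,0.0005,-0.0028],"grip":0}]'

```text
clock: 11.98
tool_pos: [0.5336, 0.0039, 0.1791]
ee_rot: [0.63, -0.294, 0.423, -0.58]
ft_force: [-6.9, -1.4, 3.9]
grip_width: 0.025
```

```bash
python3 -c "
from st import *
report(-.002,(.002,0))"
```

```text
t 11.98 tcp [0.5336 0.0039 0.1791] h 0.0017 lat [ 0.0007 -0.0002  0.0003] turn units [0.02 0.03 0.01] slide [ 0.0013  0.0006 -0.0035] F [-6.9 -1.4  3.9] Fax 6.9 T [-0.27  1.28  0.04] w 0.025
```

step_arm --deltas '[{"turn":[0,0,0],"slide":[0.0015,0.0006,-0.0028],"grip":0},{"turn":[0,0,0],"slide":[0.0012,0.0005,-0.0023],"grip":0}]'

```text
clock: 12.15
tool_pos: [0.535, 0.0044, 0.1785]
ee_rot: [0.63, -0.294, 0.422, -0.582]
ft_force: [-57.1, -10.9, 56.2]
grip_width: 0.0255
```

```bash
python3 -c "
from st import *
report(-.002,(.002,0));print(state((.002,0))[0]['effort'].round(1))"
```

```text
t 12.15 tcp [0.535  0.0044 0.1785] h 0.0005 lat [ 0.0017 -0.0002  0.0009] turn units [0.05 0.07 0.04] slide [-0.0002  0.0002 -0.003 ] F [-57.1 -10.9  56.2] Fax 77.5 T [-0.2   6.55  1.01] w 0.0255
[  4.9  -2.8  34.  -13.4   2.8  -0. ]
```

Seated on the shoulder, but pressing too hard at 77 N axial. Easing off.

step_arm --deltas '[{"turn":[0.05,0.07,0.04],"slide":[-0.0008,0,-0.0002],"grip":0}]'

```text
clock: 12.23
tool_pos: [0.534, 0.004, 0.1799]
ee_rot: [0.63, -0.295, 0.423, -0.58]
ft_force: [-2.7, -3.2, 2.8]
grip_width: 0.0256
```

```bash
python3 -c "
from st import *
report(-.002,(.002,0))"
```

```text
t 12.23 tcp [0.534  0.004  0.1799] h 0.0023 lat [ 0.0014 -0.      0.0007] turn units [0.02 0.02 0.01] slide [ 0.0008  0.0005 -0.0044] F [-2.7 -3.2  2.8] Fax 4.2 T [-0.64  0.68 -0.25] w 0.0256
```

step_arm --deltas '[{"turn":[0,0,0],"slide":[0.0005,0.0003,-0.0018],"grip":0}]'

```text
clock: 12.32
tool_pos: [0.5344, 0.004, 0.1793]
ee_rot: [0.63, -0.294, 0.423, -0.581]
ft_force: [-7.8, -0.3, 5.2]
grip_width: 0.0255
```

```bash
python3 -c "
from st import *
report(-.002,(.002,0))"
```

```text
t 12.32 tcp [0.5344 0.004  0.1793] h 0.0016 lat [ 0.0015 -0.0002  0.0008] turn units [0.02 0.04 0.02] slide [ 0.0004  0.0005 -0.0038] F [-7.8 -0.3  5.2] Fax 8.2 T [-0.15  1.54  0.15] w 0.0255
```

step_arm --deltas '[{"turn":[0,0,0],"slide":[0.0003,0.0003,-0.0014],"grip":0}]'

```text
clock: 12.4
tool_pos: [0.5347, 0.0042, 0.1787]
ee_rot: [0.631, -0.294, 0.422, -0.581]
ft_force: [-14.0, -2.4, 12.7]
grip_width: 0.0256
```

```bash
python3 -c "
from st import *
import time
report(-.002,(.002,0))
i=optics.capture('wrist');report(-.002,(.002,0));i=optics.capture('top');cv2.imwrite('pics/topend.png',i);[optics.capture('top') for _ in range(4)];report(-.002,(.002,0))"
```

```text
t 12.4 tcp [0.5347 0.0042 0.1787] h 0.0009 lat [ 0.0015 -0.0002  0.0008] turn units [0.03 0.05 0.03] slide [ 0.0001  0.0004 -0.0032] F [-14.   -2.4  12.7] Fax 18.0 T [-0.21  1.82  0.18] w 0.0256
t 12.45 tcp [0.5347 0.0042 0.1787] h 0.0009 lat [ 0.0015 -0.0002  0.0008] turn units [0.03 0.05 0.03] slide [ 0.0001  0.0004 -0.0032] F [-11.8  -1.9   9.6] Fax 14.2 T [-0.29  1.67  0.1 ] w 0.0252
t 12.7 tcp [0.5347 0.0042 0.1787] h 0.0009 lat [ 0.0015 -0.0002  0.0008] turn units [0.03 0.05 0.03] slide [ 0.0001  0.0004 -0.0032] F [-11.5  -2.   10.6] Fax 14.9 T [-0.24  1.68  0.16] w 0.0251
```

```bash
python3 -c "
from st import *
print(order.close_job());report(-.002,(.002,0))"
```

```text
the job is handed in; nothing more can be done
None
the job is handed in; nothing more can be done
```

I turned the ring to its mark, snapped the coupler onto the nipple, seated it on the shoulder, and handed the job in at 12.7 s while still gripping and pressing. `close_job` gives no verdict, so success is judged only by the checks below.

**Ring:** I gripped the pin and turned it about 0.63 rad clockwise. The wrist picture taken afterwards showed the pin within about 1 mm (0.015 rad) of the mark. I did not look at the ring again after inserting the coupler.

**Coupler:** The last readings were steady over the final 0.25 s:

| Check | Reading |
|---|---|
| Mouth above the shoulder (estimated) | about 1 mm |
| Off centre (estimated) | about 1.7 mm |
| Tilt from the nipple axis | under 0.01 rad |
| Axial force at the wrist | about 15 N |
| Push on the nipple, including the coupler's weight | about 17.5 N |
| Valve spring force when fully pressed | 9.5 N |
| Gripper width on the coupler | 25 mm |

**Things that disagreed or went off plan:**
- During seating the push briefly peaked at 77 N axially (about 81 N in all at the wrist, under the 120 N limit), so I eased it off. That spike did confirm the hard stop at the shoulder.
- The coupler's edges in the in-hand picture differed from my model by 2–3 pixels. I used a 2 mm grip offset averaged from two views, so the off-centre figure depends on that estimate.
- I never read the valve opening directly; I inferred it from the force and the mouth height.
- I took no final picture of the other things on the bench, but no motion went near them.

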